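# Wedge the rocking chopping block level

## Robot

A 7-joint arm with a two-finger parallel gripper is mounted at the origin on a cart in front of the work surface, level with it; the furniture and walls round the work are solid. World frame = base frame: x ahead of the robot, y to its left, z up, the work surface at z = 0. Lengths are in m, angles in rad, forces in N, time in s.
With the tool pointing down it reaches from about 0.4 to 0.9 m from the base axis. Payload 5.5 kg.
Tool frame: the origin (TCP) lies midway between the tips of the shut fingers; the grasp point (between the pads) lies 19 mm behind it; z points along the fingers, y is the line along which they close (so a half turn about z gives the same grasp; the last joint's range is limited). The gripper opens to 92 mm and grips with 3 to 60 N. Pads are 19 mm wide; open, the fingers measure 130 mm over their backs; the gripper's body (75 mm by 190 mm) begins 47 mm behind the grasp point.
Start: joints at [-0.876, 0.501, -0.427, 1.55, 0.221, 1.138, -0.21], TCP at [0.272, 0.59, 0.227] pointing down, gripper open.
Joint ranges: [-2.88, 2.88], [-0.31, 2.03], [-1.54, 1.56], [0.2, 2.42], [-1.41, 4.55], [0.19, 2.02], [-2.57, 2.57]. Speed limits (rad/s): [2.57, 2.57, 3.14, 3.14, 3.14, 3.14, 3.14].

## Interface

Orientations are given as a rotation vector (axis times angle).
In Python, from station import arm gives the robot as it stands.
- The arm moves only by the tool arm_command, never from a script. Its argument "series" is a list of rows, each an object of numbers: "dx", "dy", "dz": the shift along the tool's x, y, z in mm; "wx", "wy", "wz": the turn, a rotation vector about the tool's x, y, z in rad. In form: [{"dx": .., "dy": .., "dz": .., "wx": .., "wy": .., "wz": ..}, ...]. A call has 1 to 5 rows; each row is the pose to reach, as a shift and turn from the pose commanded when the call began, along the tool's axes at that moment; what a row does not reach only later rows make up. A row lasts 1/8 s, in which the tool goes at most 62.5 mm and 10.7 degrees, less where a joint would pass 70% of its speed; a pose out of reach is approached as far as the arm can. A call with a gripper value outside its range is refused whole. "fingers" is the opening, from 0 (shut) to 1 (fully open), set as the call begins (left out, the last holds). The fingers move at their own pace and stop on an object; "force" is the grip in N (left out, the last holds). Time passes only in rows, so rows that repeat a pose let the fingers close. It gives the time, the measured TCP pose, the force, the opening and the grip force at its end, in the units of the state.
- arm.sense(): the state, without advancing time (a new reading comes with each control period).
- arm.read_camera(name): name is "scene" or "top" or "wrist"; returns a dict with "image" (480x640x3 uint8, red, green, blue), "depth" (480x640 float32, m along the optical axis (not along the pixel's ray), 0 where there is no reading), "K" (3x3 intrinsics, pixels), "D" ([k1, k2, p1, p2, k3] as OpenCV has them; the pictures are not rectified), "R" (3x3) and "t" (3): a world point X has camera coordinates R X + t. Camera axes: x right, y down, z forward; pixel columns grow to the right and rows downward; lengths in m; the calibration is good to about 2 mm. A picture is of the moment at which its call begins.
- arm.close_job(): hands the job in; it is judged then, once.
The state is a dict: "t": time; "joint_pos": joint angles; "qvel": joint speeds; "tau": joint torques, N m; "ee_pos": TCP position; "eef_rot": TCP orientation; "ft_force": force on the tool from outside, world axes, zero at the start; "moment": the same for the moment, N m; "width": opening from 0.0 (shut) to 1.0 (fully open); "grip_force": force on a finger pad.
Only numpy, scipy, OpenCV 4.12 (cv2) and the standard library are available. Lean on these libraries where they do the work, as an engineer would, in place of code of your own. Each camera call takes 0.05 s, during which the arm holds its last target. There are 200 camera calls.

## Task

The chopping block rocks because the foot at its front right corner has lost its cap. Fetch the rubber door wedge and push it, thin end first, under the block's right-hand end close to that corner, until it jams tight and the block stands level on its other three feet; let go of the wedge, then lean briefly but firmly on that corner with the gripper to check that it holds. Do not shove the block along the worktop, leave the scraper lying on it, and leave everything else standing where it is.

Things in the scene. Friction and masses are not known exactly. Their poses are not given: they have to be found in the camera images.
- block: Loose chopping block of glued wooden strips, about 2.1 kg, 180 (x) x 260 (y) x 50 mm, on four domed feet 20 mm tall at x = +-62, y = +-50 mm. Origin: below its middle, level with the foot soles, 70 mm under the top face. x to its back, y to its left end, z up. The front right foot is worn, so it starts tipped 0.065 rad towards that corner, back left foot in the air; level when z is vertical.
- edge (a point): Point on the lower edge of the block's right-hand end face, 30 mm from the front corner: the middle of the wedge goes under here, moving along the block's +y. About 11 mm above the worktop at first, 20 mm when the block is level. Then the back left foot lands, and the push needed to drive the wedge on rises from 1 to 3 N to about 5 to 12 N: it is jammed. Axes: the block's.
- short_foot (a point): Sole of the worn foot at front right, a wooden stub 20 mm across that lost its rubber cap and is 6 mm shorter than the others; its near side lies 70 mm in from the right-hand end face, straight in from the edge point. Axes: the block's.
- corner (a point): Point on the block's top face near its front right corner, 30 mm in from the right-hand end face and 25 mm in from the front face: the place to lean on. Axes: the block's.
- wedge: Dark rubber door wedge lying flat, 130 x 44 mm, 100 g. Origin: middle of its flat underside; x along its length to the thin tip, z up. Its top slopes 1 in 4 from 5 mm at the tip (x = +65) to 30 mm at x = -35; behind that a heel (x = -65 to -35 mm) stands 40 mm high, to grip across the width or push. 20 mm thick at x = +5, so the tip is some 60 mm under the block when tight; friction holds it.
- wedge_tip (a point): Middle of the wedge's thin end, at its underside. It is 58 to 67 mm in under the end face when the wedge is tight; beyond about 70 mm the block is lifted off level. Axes: the wedge's.
- peeler: Green plastic scraper with a red grip, 170 x 32 x 13 mm, lying left of the middle on the block; origin at the middle of its underside.
- glass: Drinking glass, 75 mm wide, 89 mm tall, on a cork coaster far to the right of the block; bystander, origin under its foot.
- tin: Blue tea tin, 64 x 90 x 62 mm, left of the coffee maker; bystander, origin under its middle.
- mill: Pepper mill, 44 mm wide, 90 mm tall; bystander, origin under its middle.
- spice_jar: Spice jar with a red cap, 45 mm wide, 106 mm tall; bystander, origin under its middle.
- bottle: Small brown dropper bottle, 33 mm wide, 102 mm tall; bystander, origin under its middle.

How it is judged:
On the way, in this order (a step that is already met when the one before it is completed fails the run):
1. the wedge is jammed under the right-hand end by the worn foot, carries the block and is let go; the block is level (angle between block's own z axis and vertical below 0.02 rad and contact force between wedge and block above 1.5 N and y of wedge_tip in the frame of block between -0.1 and 0 m and x of wedge_tip in the frame of block between -0.095 and -0.02 m and contact force between the fingers and wedge below 0.3 N and contact force between the fingers and block below 0.3 N), for 0.2 s.
2. the gripper leans on the block's front right corner and the block stays level (contact force between the fingers and block above 4 N and horizontal distance between the grasp point and corner below 0.06 m and angle between block's own z axis and vertical below 0.025 rad), for 0.2 s.
At the end, for the whole second after the job is handed in: Wedge flat on the worktop, let go, at rest, thin end 30 to 130 mm in under the block's right-hand end and 20 mm or more in front of the block's middle line; it presses on the block with over 1.5 N; block at rest, level within 0.02 rad, scraper still on it (angle between block's own z axis and vertical below 0.02 rad and contact force between wedge and block above 1.5 N and y of wedge_tip in the frame of block between -0.1 and 0 m and x of wedge_tip in the frame of block between -0.095 and -0.02 m and contact force between the fingers and wedge below 0.3 N and linear speed of each of block, wedge below 0.01 m/s and angle between wedge's own z axis and vertical below 0.06 rad and z of peeler in the frame of block above 0.063 m); the robot touches nothing.
It fails at once if the block is shoved more than 30 mm along the worktop (distance of block from where it was at the start of the episode above 0.03 m).
It fails at once if the scraper falls off the block (z of peeler in the frame of block below 0.05 m).
It fails at once if the glass, tin, mill, spice jar or bottle is moved more than 40 mm or knocked over (distance of any of glass, tin, mill, spice_jar, bottle from where it was at the start of the episode above 0.04 m or angle between any of glass, tin, mill, spice_jar, bottle's own z axis and vertical above 0.5 rad).
It also fails if it takes over 64 s, if anything falls off the work surface, if the arm or the gripper's body presses on something with over 40 N, if the wrist force passes 120 N, or if a joint passes its speed limit or range.

## Working session

There is one attempt and no reset: what is moved stays moved. The work goes in short steps, Python scripts to look and compute and a tool call to move; the robot and the scene stay as the last step left them, time stands still between calls to the robot, and variables do not carry over. Pictures are saved under pics/ and viewed, at most 10 in all, crops included, and the job is handed in when it is done.

Besides the shell and the picture viewer there is one more tool, called after ">>>" as name(argument=value, ...), one argument or row to a line, values as JSON. arm_command: Moves the arm, as the interface text tells. Its arguments: {"type":"object","properties":{"series":{"type":"array","items":{"type":"object","properties":{"dx":{"type":"number"},"dy":{"type":"number"},"dz":{"type":"number"},"wx":{"type":"number"},"wy":{"type":"number"},"wz":{"type":"number"}}}},"fingers":{"type":"number"},"force":{"type":"number"}},"required":["series"]}

```bash
mkdir -p pics; ls
cat > h.py <<'E'
from station import arm
import numpy as np, cv2
from scipy.spatial.transform import Rotation as Ro
def cap(n,f=None):
    c=arm.read_camera(n)
    if f: cv2.imwrite('pics/'+f,c['image'][:,:,::-1])
    np.savez('/tmp/'+n+'.npz',**{k:np.array(v) for k,v in c.items()})
    return c
def cloud(c):
    v,u=np.mgrid[0:480,0:640]
    p=cv2.undistortPoints(np.stack([u,v],-1).reshape(-1,1,2).astype(float),np.array(c['K'],float),np.array(c['D'],float)).reshape(480,640,2)
    d=c['depth'][...,None]
    P=np.concatenate([p*d,d],-1)
    return (P-np.array(c['t']).ravel())@np.array(c['R'])
E
python3 - <<'E'
from h import *
a=cap('top','top0.png');b=cap('scene','scene0.png')
s=arm.sense();print({k:np.round(v,3) for k,v in s.items()})
for c in(a,b):print(-np.array(c['R']).T@np.array(c['t']))
E
```

```text
pics
{'t': np.float64(0.1), 'joint_pos': array([-0.876,  0.502, -0.427,  1.551,  0.221,  1.138, -0.21 ]), 'qvel': array([-0.   , -0.002,  0.001, -0.003, -0.001, -0.002, -0.   ]), 'tau': array([-1.1000e-02, -5.6788e+01, -5.8390e+00, -2.7992e+01, -6.9000e-02,
        2.4000e-02,  0.0000e+00]), 'ee_pos': array([0.272, 0.59 , 0.226]), 'eef_rot': array([-6.730e-01, -3.068e+00,  3.000e-03]), 'ft_force': array([ 0.02 , -0.638,  0.203]), 'moment': array([-0.053, -0.043,  0.056]), 'grip_force': np.float64(0.0), 'width': np.float64(1.004)}
[ 0.29607174 -0.05428924  1.53077665]
[-0.57802852 -0.66428873  0.69717218]
```

View pics/top0.png

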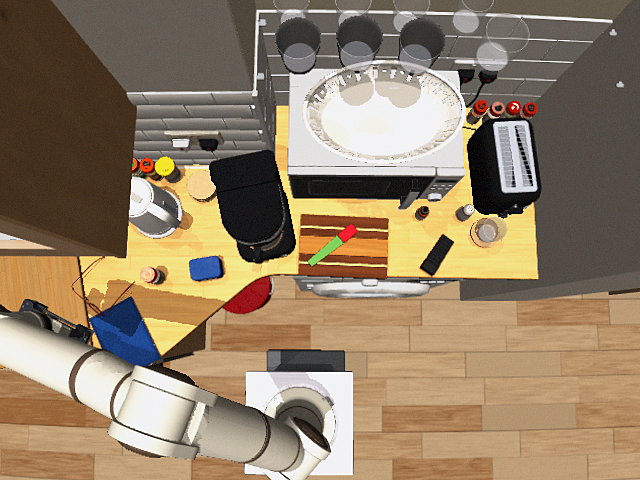

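View pics/scene0.png

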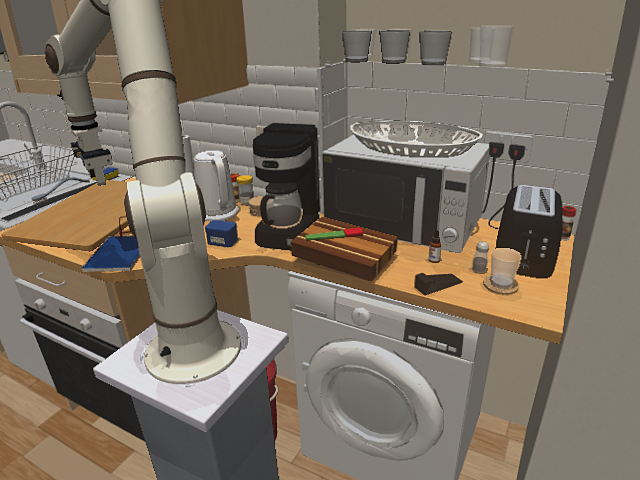

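The top view shows the block at (300–388, 215–277), the wedge at (437, 254), the bottle at (422, 212), a shaker at (465, 212) and the glass at (487, 232). Next I'll measure the wedge and block from depth.

Run:
```python
from h import *
c=dict(np.load('/tmp/top.npz'));P=cloud(c)
im=c['image'].astype(int)
def reg(P,u0,u1,v0,v1):return P[v0:v1,u0:u1].reshape(-1,3),im[v0:v1,u0:u1].reshape(-1,3)
p,_=reg(P,395,415,255,272);print('table z',np.median(p,0))
# wedge: dark
p,k=reg(P,412,462,228,282);m=(k.max(1)<75)&(p[:,2]<.06)&(p[:,2]>-.01);w=p[m]
print(len(w)); r=cv2.minAreaRect(w[:,:2].astype(np.float32)*1000);print('wedge',r,cv2.boxPoints(r))
ctr=w.mean(0);A=np.c_[w[:,:2]-ctr[:2]];
e=np.linalg.svd(A,full_matrices=False)[2][0]
s=A@e
for lo in np.arange(-.07,.07,.02):
    q=(s>lo)&(s<lo+.02)
    if q.any():print(round(lo+.01,3),np.median(w[q,2]),q.sum())
print(e,ctr)
# block
p,k=reg(P,290,400,205,285);m=(p[:,2]>.045)&(p[:,2]<.1);b=p[m]
r=cv2.minAreaRect(b[:,:2].astype(np.float32)*1000);print('block',r,cv2.boxPoints(r))
A=np.c_[b[:,:2],np.ones(len(b))];b2=b
for i in range(4):
    f=np.linalg.lstsq(np.c_[b2[:,:2],np.ones(len(b2))],b2[:,2],rcond=None)[0]
    b2=b2[abs(b2[:,2]-np.c_[b2[:,:2],np.ones(len(b2))]@f)<.004]
print('plane',f,len(b2),len(b))
for n,(u,v) in dict(bottle=(422,212),jar=(466,212),glass=(487,230)).items():
    q=P[v-12:v+12,u-12:u+12].reshape(-1,3);q=q[(q[:,2]>.03)&(q[:,2]<.13)];print(n,q.mean(0),q.min(0),q.max(0))
```

```text
table z [ 4.75308482e-01 -3.17875361e-01 -2.99308465e-04]
595
wedge ((500.9095764160156, -415.45025634765625), (42.89961624145508, 129.4678192138672), 54.57110595703125) [[ 435.72778 -395.40256]
 [ 541.2228  -470.45407]
 [ 566.0914  -435.49796]
 [ 460.59637 -360.44644]]
-0.06 0.006551608859203314 78
-0.04 0.0117860052600923 86
-0.02 0.01676093848869157 85
0.0 0.02231712060187114 89
0.02 0.025960631113332088 83
0.04 0.03892119529065108 100
0.06 0.036919805782363715 74
[-0.8107559   0.58538438] [ 0.49796475 -0.41187614  0.02197903]
block ((530.48486328125, -133.1259765625), (215.34030151367188, 326.3808288574219), 0.6638070344924927) [[ 420.9313     28.806084]
 [ 424.71255  -297.55283 ]
 [ 640.03845  -295.05804 ]
 [ 636.2572     31.300873]]
plane [0.04444569 0.04718888 0.05244643] 3697 5458
bottle [ 0.62379943 -0.36525789  0.06735908] [ 0.60742067 -0.39931564  0.03170259] [ 0.65787324 -0.31575042  0.12787346]
jar [ 0.62548121 -0.4973346   0.06453993] [ 0.605146   -0.54032688  0.0300514 ] [ 0.66512225 -0.47542694  0.09313555]
glass [ 0.57032098 -0.56425203  0.06193   ] [ 0.52933877 -0.59874886  0.03061933] [ 0.60095101 -0.53299441  0.10155672]
```

```bash
cat >> h.py <<'E'
def block(c,P=None,box=(285,405,205,290)):
    if P is None:P=cloud(c)
    u0,u1,v0,v1=box
    p=P[v0:v1,u0:u1].reshape(-1,3);b=p[(p[:,2]>.045)&(p[:,2]<.1)];b2=b
    for i in range(8):
        f=np.linalg.lstsq(np.c_[b2[:,:2],np.ones(len(b2))],b2[:,2],rcond=None)[0]
        b2=b[abs(b[:,2]-np.c_[b[:,:2],np.ones(len(b))]@f)<.004]
    x,y=b2[:,0],b2[:,1]
    return f,b2
E
python3 - <<'E'
from h import *
c=dict(np.load('/tmp/top.npz'));P=cloud(c)
f,b=block(c,P);print(f,np.hypot(*f[:2]),len(b))
m=np.zeros((480,640),np.uint8)
q=(abs(P[...,2]-(P[...,:2]@f[:2]+f[2]))<.004)&(P[...,2]>.045)
q[:205]=0;q[290:]=0;q[:,:285]=0;q[:,405:]=0
m[q]=255;m=cv2.morphologyEx(m,cv2.MORPH_OPEN,np.ones((5,5)))
n,l,st,ce=cv2.connectedComponentsWithStats(m);i=1+np.argmax(st[1:,4]);w=P[l==i]
r=cv2.minAreaRect(w[:,:2].astype(np.float32)*1000);print(st[i],r,cv2.boxPoints(r))
print(np.percentile(w[:,0],[.5,99.5]),np.percentile(w[:,1],[.5,99.5]))
s=arm.sense();R=Ro.from_rotvec(s['eef_rot']).as_matrix();print(R)
E
```

```text
[0.04348471 0.04849624 0.05281328] 0.06513681962844427 3847
[317 218   7   5  35] ((592.61181640625, -58.82828903198242), (13.094661712646484, 17.651060104370117), 0.2800564169883728) [[586.0214   -50.034866]
 [586.1077   -67.68572 ]
 [599.2022   -67.62171 ]
 [599.1159   -49.970856]]
[0.58609888 0.59916112] [-0.06765747 -0.04997666]
[[-9.08225691e-01  4.18479896e-01 -8.19003120e-04]
 [ 4.18480693e-01  9.08224243e-01 -1.62330517e-03]
 [ 6.45179090e-05 -1.81706445e-03 -9.99998347e-01]]
```

Run:
```python
from h import *
c=dict(np.load('/tmp/top.npz'));P=cloud(c)
f,b=block(c,P)
q=(abs(P[...,2]-(P[...,:2]@f[:2]+f[2]))<.01)
q[:205]=0;q[290:]=0;q[:,:285]=0;q[:,405:]=0
m=(q*255).astype(np.uint8);m=cv2.morphologyEx(m,cv2.MORPH_CLOSE,np.ones((5,5)));m=cv2.morphologyEx(m,cv2.MORPH_OPEN,np.ones((9,9)))
n,l,st,ce=cv2.connectedComponentsWithStats(m);i=1+np.argmax(st[1:,4]);w=P[(l==i)&q]
print(st[i]);r=cv2.minAreaRect(w[:,:2].astype(np.float32)*1000);print(r,cv2.boxPoints(r))
o=c['image'].copy();o[l==i]=o[l==i]//2+np.array([0,0,127],np.uint8)
cv2.imwrite('pics/blk.png',cv2.resize(o[195:295,275:475,::-1],None,fx=4,fy=4))
```

```text
[ 298  215   90   64 5399]
((517.1790771484375, -127.31231689453125), (260.5910949707031, 180.83522033691406), 88.08515167236328) [[ 4.2245822e+02 -2.5451385e+02]
 [ 6.0319250e+02 -2.6055634e+02]
 [ 6.1189990e+02 -1.1077881e-01]
 [ 4.3116565e+02  5.9317017e+00]]
```

View pics/blk.png

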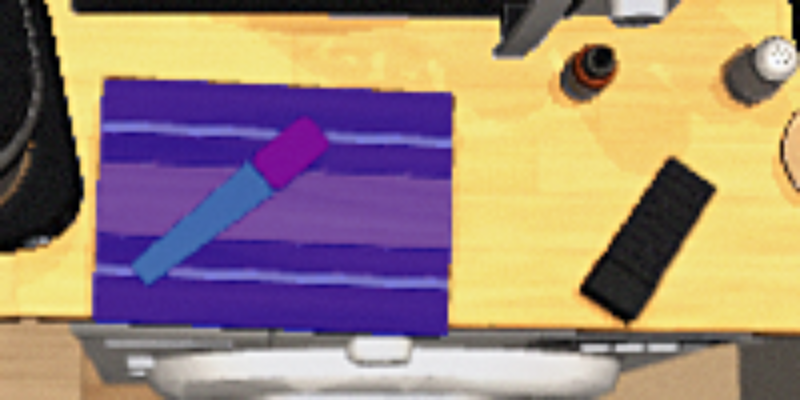

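The fitted rectangle, 260.6 x 180.8 mm, matches the block. Its right end is at y ≈ -0.256, the edge point near (0.456, -0.253), and +y has a heading of 88.1°. The wedge heel is at about (0.460, -0.387) and the tip heading is -35.4°.

```bash
cat >> h.py <<'E'
def rows(wps):
    "wps: (x,y,z,yaw_deg of tool y) -> rows in tool axes from present pose, tool down"
    s=arm.sense();p=np.array(s['ee_pos']);R=Ro.from_rotvec(s['eef_rot']).as_matrix()
    print('t',s['t'],'pos',p.round(4),'yaw',np.degrees(np.arctan2(R[1,1],R[0,1])).round(2),'F',np.round(s['ft_force'],2),'w',s['width'],s['grip_force'])
    for x,y,z,a in wps:
        a=np.radians(a);Y=np.array([np.cos(a),np.sin(a),0]);Z=np.array([0,0,-1.]);T=np.c_[np.cross(Y,Z),Y,Z]
        d=R.T@(np.array([x,y,z])-p)*1000;w=Ro.from_matrix(R.T@T).as_rotvec()
        print('d',d.round(1),'w',w.round(4))
E
python3 - <<'E'
from h import *
P=cloud(dict(np.load('/tmp/top.npz')))
q=P[150:270,205:300].reshape(-1,3);q=q[q[:,2]>.1];print('coffee',q.min(0),q.max(0))
rows([(.28,.56,.23,55),(.29,.53,.24,45),(.305,.50,.25,35),(.315,.47,.25,25),(.325,.44,.25,15)])
E
```

```text
coffee [ 0.29607174 -0.05428924  0.10022272] [0.78997018 0.28168796 1.53077665]
t 0.1 pos [0.2718 0.5897 0.2258] yaw 65.26 F [ 0.02 -0.64  0.2 ] w 1.0036495612252283 0.0
d [-19.9 -23.6  -4.2] w [-1.800e-03  1.000e-04  1.791e-01]
d [-41.5 -46.7 -14.2] w [-1.800e-03  3.000e-04  3.536e-01]
d [-67.7 -67.7 -24.1] w [-1.800e-03  4.000e-04  5.282e-01]
d [-89.3 -90.7 -24.1] w [-1.800e-03  6.000e-04  7.027e-01]
d [-111.  -113.8  -24. ] w [-1.700e-03  7.000e-04  8.772e-01]
```

>>> arm_command(
  series=[
    {"dx": -20, "dy": -24, "dz": -4, "wz": 0.18},
    {"dx": -42, "dy": -47, "dz": -14, "wz": 0.355},
    {"dx": -68, "dy": -68, "dz": -24, "wz": 0.53},
    {"dx": -89, "dy": -91, "dz": -24, "wz": 0.7},
    {"dx": -111, "dy": -114, "dz": -24, "wz": 0.88},
  ],
  fingers=1,
)

```text
$.series[0]: bad value
```

Run:
```python
from h import *
rows([(.335,.41,.25,5),(.345,.38,.25,-5),(.355,.35,.25,-15),(.36,.32,.25,-25),(.36,.29,.25,-35)])
```

```text
t 0.1 pos [0.2718 0.5897 0.2258] yaw 65.26 F [ 0.02 -0.64  0.2 ] w 1.0036495612252283 0.0
d [-132.6 -136.8  -24. ] w [-1.7000e-03  9.0000e-04  1.0518e+00]
d [-154.2 -159.9  -24. ] w [-1.6000e-03  1.1000e-03  1.2263e+00]
d [-175.9 -183.   -23.9] w [-1.6000e-03  1.2000e-03  1.4008e+00]
d [-193.  -208.1  -23.9] w [-1.5000e-03  1.4000e-03  1.5754e+00]
d [-205.5 -235.4  -23.8] w [-1.4000e-03  1.5000e-03  1.7499e+00]
```

>>> arm_command(
  series=[
    {"dx": -20, "dy": -24, "dz": -4, "wx": 0, "wy": 0, "wz": 0.18},
    {"dx": -42, "dy": -47, "dz": -14, "wx": 0, "wy": 0, "wz": 0.355},
    {"dx": -68, "dy": -68, "dz": -24, "wx": 0, "wy": 0, "wz": 0.53},
    {"dx": -89, "dy": -91, "dz": -24, "wx": 0, "wy": 0, "wz": 0.7},
    {"dx": -111, "dy": -114, "dz": -24, "wx": 0, "wy": 0, "wz": 0.88},
  ],
  fingers=1,
)

```text
t: 0.72
ee_pos: [0.3252, 0.4391, 0.2505]
eef_rot: [-1.923, -2.484, 0.001]
ft_force: [-0.8, 0.1, 0.4]
width: 1.002
grip_force: 0.0
```

Run:
```python
from h import *
rows([(.335,.41,.25,5),(.345,.38,.25,-5),(.355,.35,.25,-15),(.36,.32,.25,-25),(.36,.29,.25,-35)])
```

```text
t 0.725 pos [0.3252 0.4391 0.2505] yaw 14.51 F [-0.77  0.08  0.41] w 1.0017450220924986 0.0
d [-30.7   2.2   0.5] w [-0.0004  0.0003  0.1659]
d [-62.2   4.3   0.5] w [-4.000e-04  3.000e-04  3.405e-01]
d [-93.8   6.5   0.5] w [-4.00e-04  3.00e-04  5.15e-01]
d [-124.1    3.8    0.5] w [-3.000e-04  4.000e-04  6.895e-01]
d [-153.1   -3.7    0.5] w [-3.000e-04  4.000e-04  8.641e-01]
```

>>> arm_command(
  series=[
    {"dx": -31, "dy": 2, "dz": 0, "wx": 0, "wy": 0, "wz": 0.17},
    {"dx": -62, "dy": 4, "dz": 0, "wx": 0, "wy": 0, "wz": 0.34},
    {"dx": -94, "dy": 6, "dz": 0, "wx": 0, "wy": 0, "wz": 0.515},
    {"dx": -124, "dy": 4, "dz": 0, "wx": 0, "wy": 0, "wz": 0.69},
    {"dx": -153, "dy": -4, "dz": 0, "wx": 0, "wy": 0, "wz": 0.865},
  ],
)

```text
t: 1.35
ee_pos: [0.3606, 0.2902, 0.2504]
eef_rot: [2.788, 1.448, -0.001]
ft_force: [-0.2, 0.7, 0.8]
width: 0.999
grip_force: 0.0
```

Run:
```python
from h import *
rows([(.36,.26,.25,-45),(.36,.22,.25,-55),(.36,.18,.25,-65),(.365,.14,.25,-75),(.37,.09,.25,-85)])
print(arm.sense()['joint_pos'])
```

```text
t 1.35 pos [0.3606 0.2902 0.2504] yaw -35.09 F [-0.18  0.66  0.76] w 0.9991262873897881 0.0
d [-25.   16.9   0.4] w [-1.00e-04  6.00e-04  1.73e-01]
d [-57.7  39.9   0.4] w [-1.000e-04  6.000e-04  3.475e-01]
d [-90.5  62.9   0.4] w [-0.      0.0006  0.522 ]
d [-120.3   89.9    0.4] w [0.000e+00 6.000e-04 6.966e-01]
d [-158.4  122.8    0.5] w [1.000e-04 6.000e-04 8.711e-01]
[-0.67297     0.10973964 -0.06726994  1.98392735  0.00845727  1.04874699
 -1.35649358]
```

>>> arm_command(
  series=[
    {"dx": -25, "dy": 17, "dz": 0, "wx": 0, "wy": 0, "wz": 0.173},
    {"dx": -58, "dy": 40, "dz": 0, "wx": 0, "wy": 0, "wz": 0.347},
    {"dx": -90, "dy": 63, "dz": 0, "wx": 0, "wy": 0, "wz": 0.522},
    {"dx": -120, "dy": 90, "dz": 0, "wx": 0, "wy": 0, "wz": 0.697},
    {"dx": -158, "dy": 123, "dz": 0, "wx": 0, "wy": 0, "wz": 0.871},
  ],
)

```text
t: 1.98
ee_pos: [0.3714, 0.0906, 0.2507]
eef_rot: [-3.138, -0.141, -0.0]
ft_force: [1.3, 0.3, -0.5]
width: 1.0
grip_force: 0.0
```

Run:
```python
from h import *
rows([(.375,.04,.25,-85),(.385,-.02,.25,-86),(.395,-.08,.25,-90),(.40,-.14,.25,-95),(.41,-.20,.25,-103)])
print(arm.sense()['joint_pos'])
```

```text
t 1.975 pos [0.3714 0.0906 0.2507] yaw -84.86 F [ 1.26  0.26 -0.46] w 0.9999177496655122 0.0
d [-0.9 50.8  0.6] w [-0.0002 -0.0002  0.0024]
d [  3.7 111.4   0.6] w [-0.0002 -0.0002  0.0199]
d [  8.3 172.1   0.6] w [-0.0002 -0.0002  0.0897]
d [  7.9 232.3   0.6] w [-0.0002 -0.0002  0.1769]
d [ 12.5 292.9   0.6] w [-2.000e-04 -1.000e-04  3.166e-01]
[-0.46513174 -0.05569976  0.1503995   2.15336919  0.00947599  1.04310364
 -1.8008617 ]
```

>>> arm_command(
  series=[
    {"dx": 0, "dy": 50, "dz": 0, "wx": 0, "wy": 0, "wz": 0},
    {"dx": 4, "dy": 110, "dz": 0, "wx": 0, "wy": 0, "wz": 0.02},
    {"dx": 8, "dy": 170, "dz": 0, "wx": 0, "wy": 0, "wz": 0.09},
    {"dx": 8, "dy": 230, "dz": 0, "wx": 0, "wy": 0, "wz": 0.177},
    {"dx": 12, "dy": 290, "dz": 0, "wx": 0, "wy": 0, "wz": 0.317},
  ],
)

```text
t: 2.6
ee_pos: [0.4104, -0.1978, 0.2507]
eef_rot: [-3.121, 0.355, -0.001]
ft_force: [1.0, 0.4, 0.3]
width: 1.003
grip_force: 0.0
```

Run:
```python
from h import *
rows([(.42,-.25,.25,-111),(.435,-.3,.22,-118),(.45,-.35,.18,-123),(.46,-.3865,.14,-125.4),(.4602,-.3865,.11,-125.4)])
print(arm.sense()['joint_pos'])
```

```text
t 2.6 pos [ 0.4104 -0.1978  0.2507] yaw -103.0 F [0.99 0.36 0.3 ] w 1.0028195225154035 0.0
d [21.1 48.7  0.7] w [-0.0005 -0.0003  0.1397]
d [47.  94.1 30.7] w [-5.000e-04 -2.000e-04  2.619e-01]
d [ 72.8 139.5  70.7] w [-5.000e-04 -2.000e-04  3.492e-01]
d [ 90.8 172.8 110.7] w [-5.00e-04 -2.00e-04  3.91e-01]
d [ 91.  172.8 140.7] w [-5.00e-04 -2.00e-04  3.91e-01]
[-0.11613498  0.09379656  0.54165027  2.01638346 -0.05644497  1.04525208
 -1.34570159]
```

>>> arm_command(
  series=[
    {"dx": 21, "dy": 49, "dz": 0, "wx": 0, "wy": 0, "wz": 0.14},
    {"dx": 47, "dy": 94, "dz": 30, "wx": 0, "wy": 0, "wz": 0.262},
    {"dx": 73, "dy": 140, "dz": 70, "wx": 0, "wy": 0, "wz": 0.35},
    {"dx": 91, "dy": 173, "dz": 110, "wx": 0, "wy": 0, "wz": 0.391},
    {"dx": 91, "dy": 173, "dz": 140, "wx": 0, "wy": 0, "wz": 0.391},
  ],
)

```text
t: 3.22
ee_pos: [0.4597, -0.3881, 0.108]
eef_rot: [2.99, -0.955, -0.004]
ft_force: [-0.2, 1.5, 0.0]
width: 0.999
grip_force: 0.0
```

Run:
```python
from h import *
c=cap('wrist','wr1.png')
rows([(.4602,-.3865,.06,-125.4),(.4602,-.3865,.01,-125.4)])
print(arm.sense()['joint_pos'])
P=cloud(c);k=c['image'].astype(int);m=(k.max(2)<75)&(P[...,2]<.06)&(P[...,2]>.003)&(np.hypot(P[...,0]-.5,P[...,1]+.415)<.1)
r=cv2.minAreaRect(P[m][:,:2].astype(np.float32)*1000);print(r,cv2.boxPoints(r))
h=m&(P[...,2]>.035);r=cv2.minAreaRect(P[h][:,:2].astype(np.float32)*1000);print('heel',r,np.median(P[h],0))
```

```text
t 3.275 pos [ 0.4578 -0.3843  0.1043] yaw -125.31 F [-1.18  1.34 -2.98] w 0.9998101778378834 0.0
d [ 3.6  0.3 44.3] w [0.0018 0.0083 0.0016]
d [ 4.   0.2 94.3] w [0.0018 0.0083 0.0016]
[ 0.21907736  0.58837542  0.58104174  1.8033034  -0.40308718  0.87931104
 -1.1999755 ]
((502.7617492675781, -417.3548583984375), (43.504390716552734, 129.2200927734375), 54.93424987792969) [[ 437.38187 -398.03937]
 [ 543.14764 -472.27838]
 [ 568.1416  -436.67035]
 [ 462.37585 -362.43134]]
heel ((462.1666259765625, -388.8504943847656), (43.48469161987305, 30.02509880065918), 55.12955093383789) [ 0.46337802 -0.38968146  0.04063517]
```

View pics/wr1.png

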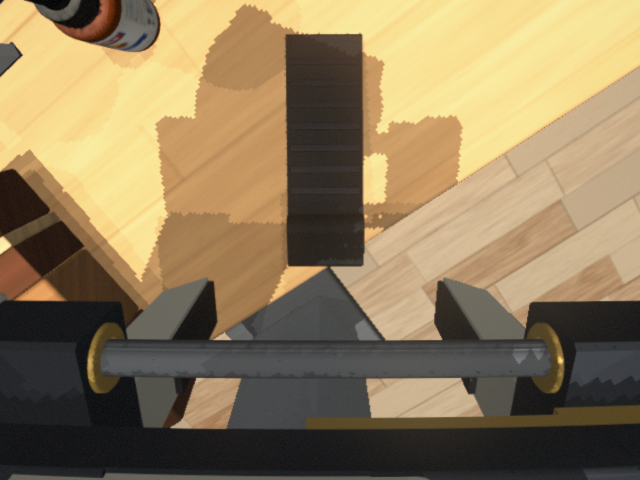

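The wrist view shows the wedge's heel centred between the open fingers at (325, 235). It measures 43.5 x 30 mm, 40 mm high, at (0.462, -0.388).

>>> arm_command(
  series=[
    {"dx": 2, "dy": 0, "dz": 25, "wx": 0, "wy": 0, "wz": 0},
    {"dx": 2, "dy": 0, "dz": 60, "wx": 0, "wy": 0, "wz": 0},
    {"dx": 2, "dy": 0, "dz": 85, "wx": 0, "wy": 0, "wz": 0},
    {"dx": 2, "dy": 0, "dz": 98, "wx": 0, "wy": 0, "wz": 0},
    {"dx": 2, "dy": 0, "dz": 98, "wx": 0, "wy": 0, "wz": 0},
  ],
)

```text
t: 3.9
ee_pos: [0.4625, -0.3855, 0.0124]
eef_rot: [-2.994, 0.949, 0.002]
ft_force: [-0.3, 0.1, -0.1]
width: 1.0
grip_force: 0.0
```

>>> arm_command(
  series=[
    {"dx": 0, "dy": 0, "dz": 0, "wx": 0, "wy": 0, "wz": 0},
    {"dx": 0, "dy": 0, "dz": 0, "wx": 0, "wy": 0, "wz": 0},
    {"dx": 0, "dy": 0, "dz": 0, "wx": 0, "wy": 0, "wz": 0},
    {"dx": 0, "dy": 0, "dz": 0, "wx": 0, "wy": 0, "wz": 0},
    {"dx": 0, "dy": 0, "dz": 0, "wx": 0, "wy": 0, "wz": 0},
  ],
  fingers=0,
  force=25,
)

```text
t: 4.53
ee_pos: [0.4627, -0.3862, 0.0128]
eef_rot: [2.994, -0.95, 0.0]
ft_force: [-0.3, -1.1, 1.6]
width: 0.504
grip_force: 0.3
```

Run:
```python
from h import *
rows([(.4615,-.388,.012,-125.4)])
print(arm.sense()['joint_pos'])
```

```text
t 4.525 pos [ 0.4627 -0.3862  0.0128] yaw -125.19 F [-0.32 -1.08  1.63] w 0.5041945064325397 0.3476351872086525
d [0.1 2.1 0.8] w [ 0.0002 -0.0001  0.0036]
[ 0.28126475  0.72090206  0.49719037  1.82598751 -0.49680469  0.7210889
 -1.13002854]
```

>>> arm_command(
  series=[
    {"dx": 0, "dy": 0, "dz": 0, "wx": 0, "wy": 0, "wz": 0},
    {"dx": 0, "dy": 0, "dz": 0, "wx": 0, "wy": 0, "wz": 0},
    {"dx": 0, "dy": 0, "dz": -15, "wx": 0, "wy": 0, "wz": 0},
    {"dx": 0, "dy": 0, "dz": -35, "wx": 0, "wy": 0, "wz": 0},
    {"dx": 0, "dy": 0, "dz": -45, "wx": 0, "wy": 0, "wz": 0},
  ],
)

```text
t: 5.15
ee_pos: [0.4637, -0.3869, 0.06]
eef_rot: [2.994, -0.949, 0.004]
ft_force: [0.2, -0.5, -0.2]
width: 0.479
grip_force: 24.8
```

Run:
```python
from h import *
rows([(.461,-.40,.058,-116),(.459,-.41,.058,-106),(.457,-.42,.058,-96),(.455,-.43,.058,-86),(.455,-.44,.058,-76)])
```

```text
t 5.15 pos [ 0.4637 -0.3869  0.06  ] yaw -125.19 F [ 0.2  -0.52 -0.21] w 0.47860606046025744 24.795652627944946
d [ 5.3 12.3  2. ] w [ 0.0002 -0.0029 -0.1603]
d [ 9.4 21.6  2. ] w [ 0.0004 -0.0029 -0.3349]
d [13.6 31.   2. ] w [ 0.0007 -0.0028 -0.5094]
d [17.7 40.3  2. ] w [ 0.0009 -0.0028 -0.6839]
d [23.5 48.5  2.1] w [ 0.0012 -0.0027 -0.8585]
```

>>> arm_command(
  series=[
    {"dx": 5, "dy": 12, "dz": 0, "wx": 0, "wy": 0, "wz": -0.16},
    {"dx": 9, "dy": 22, "dz": 0, "wx": 0, "wy": 0, "wz": -0.335},
    {"dx": 14, "dy": 31, "dz": 0, "wx": 0, "wy": 0, "wz": -0.51},
    {"dx": 18, "dy": 40, "dz": 0, "wx": 0, "wy": 0, "wz": -0.684},
    {"dx": 23, "dy": 48, "dz": 0, "wx": 0, "wy": 0, "wz": -0.858},
  ],
)

```text
t: 5.78
ee_pos: [0.4538, -0.4391, 0.0585]
eef_rot: [3.117, 0.391, 0.0]
ft_force: [-0.1, 0.4, -1.2]
width: 0.481
grip_force: 24.8
```

Run:
```python
from h import *
rows([(.455,-.44,.058,-66),(.455,-.44,.058,-56),(.455,-.44,.058,-46),(.455,-.44,.058,-36),(.455,-.44,.058,-26)])
print(arm.sense()['joint_pos'])
```

```text
t 5.775 pos [ 0.4538 -0.4391  0.0585] yaw -75.71 F [-0.14  0.36 -1.25] w 0.4810744292634264 24.791431725025177
d [0.9 1.2 0.5] w [ 7.000e-04 -1.000e-04 -1.695e-01]
d [0.9 1.2 0.5] w [ 0.0007 -0.     -0.344 ]
d [0.9 1.2 0.5] w [ 0.0007  0.     -0.5185]
d [0.9 1.2 0.5] w [ 7.000e-04  1.000e-04 -6.931e-01]
d [0.9 1.2 0.5] w [ 7.000e-04  1.000e-04 -8.676e-01]
[ 0.48937204  0.65201572  0.32409492  1.73559255 -0.27301084  0.79780252
 -0.37812819]
```

>>> arm_command(
  series=[
    {"dx": 1, "dy": 1, "dz": 0, "wx": 0, "wy": 0, "wz": -0.17},
    {"dx": 1, "dy": 1, "dz": 0, "wx": 0, "wy": 0, "wz": -0.344},
    {"dx": 1, "dy": 1, "dz": 0, "wx": 0, "wy": 0, "wz": -0.518},
    {"dx": 1, "dy": 1, "dz": 0, "wx": 0, "wy": 0, "wz": -0.693},
    {"dx": 1, "dy": 1, "dz": 0, "wx": 0, "wy": 0, "wz": -0.868},
  ],
)

```text
t: 6.4
ee_pos: [0.4551, -0.4397, 0.0585]
eef_rot: [2.663, 1.665, -0.001]
ft_force: [-0.7, -0.0, -0.2]
width: 0.48
grip_force: 24.8
```

Run:
```python
from h import *
rows([(.455,-.435,.05,-16),(.4545,-.425,.04,-6),(.454,-.41,.025,-1.9),(.454,-.40,.013,-1.9),(.454,-.40,.013,-1.9)])
print(arm.sense()['joint_pos'])
```

```text
t 6.4 pos [ 0.4551 -0.4397  0.0585] yaw -25.98 F [-0.72 -0.04 -0.18] w 0.48043703850081976 24.789852797985077
d [ 4.2 -2.1  8.5] w [ 0.0005  0.0008 -0.1741]
d [13.  -6.9 18.5] w [ 0.0004  0.0009 -0.3487]
d [ 26.2 -14.   33.5] w [ 4.000e-04  9.000e-04 -4.202e-01]
d [ 35.2 -18.3  45.5] w [ 4.000e-04  9.000e-04 -4.202e-01]
d [ 35.2 -18.3  45.5] w [ 4.000e-04  9.000e-04 -4.202e-01]
[ 0.6455035   0.63379436  0.10864908  1.72627879 -0.09005199  0.78563294
  0.34348944]
```

>>> arm_command(
  series=[
    {"dx": 4, "dy": -2, "dz": 8, "wx": 0, "wy": 0, "wz": -0.174},
    {"dx": 13, "dy": -7, "dz": 18, "wx": 0, "wy": 0, "wz": -0.348},
    {"dx": 26, "dy": -14, "dz": 33, "wx": 0, "wy": 0, "wz": -0.42},
    {"dx": 35, "dy": -18, "dz": 45, "wx": 0, "wy": 0, "wz": -0.42},
    {"dx": 35, "dy": -18, "dz": 45, "wx": 0, "wy": 0, "wz": -0.42},
  ],
)

```text
t: 7.02
ee_pos: [0.4546, -0.3996, 0.0127]
eef_rot: [-2.265, -2.177, 0.001]
ft_force: [0.3, 1.1, -0.1]
width: 0.48
grip_force: 24.9
```

Run:
```python
from h import *
c=cap('top');s=cap('scene','sc2.png')
rows([(.4548,-.375,.013,-1.9),(.4558,-.345,.013,-1.9)])
im=c['image'][185:305,360:500,::-1];im2=s['image'][200:320,280:520,::-1]
o=np.zeros((600,800,3),np.uint8);o[:300,:350]=cv2.resize(im,(350,300),interpolation=cv2.INTER_CUBIC)
o[300:600,:600]=cv2.resize(im2,(600,300),interpolation=cv2.INTER_CUBIC)
cv2.imwrite('pics/v2.png',o)
P=cloud(c);k=c['image'].astype(int)
P2=cloud(s);k2=s['image'].astype(int)
for n,(Q,kk) in dict(top=(P,k),scene=(P2,k2)).items():
    m=(kk.max(2)<75)&(Q[...,2]<.035)&(Q[...,2]>.003)&(abs(Q[...,0]-.455)<.04)&(Q[...,1]>-.4)&(Q[...,1]<-.262)
    w=Q[m]
    if len(w)>5:print(n,len(w),w.min(0),w.max(0))
```

```text
t 7.125 pos [ 0.4546 -0.4002  0.013 ] yaw -2.29 F [ 0.5   0.03 -1.1 ] w 0.47497021811942547 24.85032945871353
d [25.2 -0.8 -0.1] w [-0.      0.0005 -0.0068]
d [55.2 -1.  -0.1] w [-0.      0.0005 -0.0068]
top 486 [ 0.43214174 -0.38194334  0.00326057] [ 0.48095839 -0.28375523  0.03451699]
scene 342 [ 0.41641942 -0.3986951   0.00307085] [ 0.4765858  -0.285119    0.03017664]
```

View pics/v2.png

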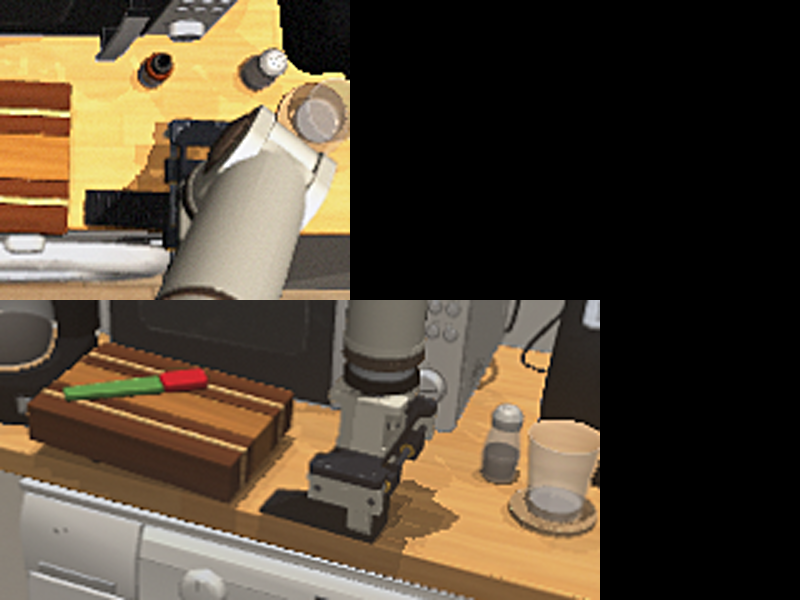

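The picture shows the wedge flat on the worktop, in line with the block's right end near the front corner, with its tip about 30 mm short of the end face (measured y ≈ -0.284, as expected).

>>> arm_command(
  series=[
    {"dx": 12, "dy": 0, "dz": 0, "wx": 0, "wy": 0, "wz": -0.007},
    {"dx": 24, "dy": 0, "dz": 0, "wx": 0, "wy": 0, "wz": -0.007},
    {"dx": 35, "dy": 0, "dz": 0, "wx": 0, "wy": 0, "wz": -0.007},
    {"dx": 45, "dy": 0, "dz": 0, "wx": 0, "wy": 0, "wz": -0.007},
    {"dx": 50, "dy": 0, "dz": 0, "wx": 0, "wy": 0, "wz": -0.007},
  ],
)

```text
t: 7.75
ee_pos: [0.4566, -0.3491, 0.0127]
eef_rot: [2.256, 2.187, 0.0]
ft_force: [0.2, -2.1, -2.1]
width: 0.477
grip_force: 24.8
```

>>> arm_command(
  series=[
    {"dx": 3, "dy": 0, "dz": 0, "wx": 0, "wy": 0, "wz": 0},
    {"dx": 6, "dy": 0, "dz": 0, "wx": 0, "wy": 0, "wz": 0},
    {"dx": 9, "dy": 0, "dz": 0, "wx": 0, "wy": 0, "wz": 0},
    {"dx": 12, "dy": 0, "dz": 0, "wx": 0, "wy": 0, "wz": 0},
    {"dx": 15, "dy": 0, "dz": 0, "wx": 0, "wy": 0, "wz": 0},
  ],
)

```text
t: 8.38
ee_pos: [0.4568, -0.3348, 0.0127]
eef_rot: [-2.257, -2.185, -0.0]
ft_force: [0.1, -0.3, -1.3]
width: 0.48
grip_force: 24.8
```

>>> arm_command(
  series=[
    {"dx": 3, "dy": 0, "dz": 0, "wx": 0, "wy": 0, "wz": 0},
    {"dx": 6, "dy": 0, "dz": 0, "wx": 0, "wy": 0, "wz": 0},
    {"dx": 9, "dy": 0, "dz": 0, "wx": 0, "wy": 0, "wz": 0},
    {"dx": 12, "dy": 0, "dz": 0, "wx": 0, "wy": 0, "wz": 0},
    {"dx": 15, "dy": 0, "dz": 0, "wx": 0, "wy": 0, "wz": 0},
  ],
)

```text
t: 9.0
ee_pos: [0.4574, -0.3197, 0.0127]
eef_rot: [-2.257, -2.186, -0.0]
ft_force: [0.3, -0.8, -0.9]
width: 0.478
grip_force: 24.8
```

>>> arm_command(
  series=[
    {"dx": 1, "dy": 0, "dz": 0, "wx": 0, "wy": 0, "wz": 0},
    {"dx": 2, "dy": 0, "dz": 0, "wx": 0, "wy": 0, "wz": 0},
    {"dx": 3, "dy": 0, "dz": 0, "wx": 0, "wy": 0, "wz": 0},
    {"dx": 4, "dy": 0, "dz": 0, "wx": 0, "wy": 0, "wz": 0},
    {"dx": 5, "dy": 0, "dz": 0, "wx": 0, "wy": 0, "wz": 0},
  ],
)

```text
t: 9.62
ee_pos: [0.4575, -0.315, 0.0127]
eef_rot: [2.257, 2.186, -0.0]
ft_force: [-0.2, -0.2, -1.7]
width: 0.474
grip_force: 24.8
```

Run:
```python
from h import *
c=cap('top');f,b=block(c);print(f,np.hypot(*f[:2]),len(b))
s=cap('scene');Q=cloud(s)
rows([])
```

```text
[0.00133087 0.00423299 0.06903817] 0.004437277609975782 3854
t 9.725 pos [ 0.4575 -0.3148  0.0126] yaw -1.83 F [ 0.02 -0.83 -2.08] w 0.4791887855590652 24.85002726316452
```

>>> arm_command(
  series=[
    {"dx": 1, "dy": 0, "dz": 0, "wx": 0, "wy": 0, "wz": 0},
    {"dx": 2, "dy": 0, "dz": 0, "wx": 0, "wy": 0, "wz": 0},
    {"dx": 3, "dy": 0, "dz": 0, "wx": 0, "wy": 0, "wz": 0},
    {"dx": 3, "dy": 0, "dz": 0, "wx": 0, "wy": 0, "wz": 0},
  ],
)

```text
t: 10.22
ee_pos: [0.4576, -0.3123, 0.0127]
eef_rot: [2.257, 2.185, -0.0]
ft_force: [-0.3, -2.4, -3.4]
width: 0.481
grip_force: 24.8
```

>>> arm_command(
  series=[
    {"dx": 1, "dy": 0, "dz": 0, "wx": 0, "wy": 0, "wz": 0},
    {"dx": 2, "dy": 0, "dz": 0, "wx": 0, "wy": 0, "wz": 0},
    {"dx": 2, "dy": 0, "dz": 0, "wx": 0, "wy": 0, "wz": 0},
  ],
)

```text
t: 10.6
ee_pos: [0.4576, -0.3107, 0.0128]
eef_rot: [2.257, 2.185, -0.001]
ft_force: [-0.7, -4.3, -4.0]
width: 0.481
grip_force: 24.8
```

Run:
```python
from h import *
c=cap('top');f,b=block(c);print(f,np.hypot(*f[:2]),len(b))
rows([])
```

```text
[-0.00219874  0.00189485  0.0707281 ] 0.002902575504802835 3842
t 10.65 pos [ 0.4576 -0.3106  0.0128] yaw -1.85 F [-0.1  -4.33 -3.3 ] w 0.4810831220676089 24.84286665916443
```

>>> arm_command(
  series=[
    {"dx": 1, "dy": 0, "dz": 0, "wx": 0, "wy": 0, "wz": 0},
    {"dx": 2, "dy": 0, "dz": 0, "wx": 0, "wy": 0, "wz": 0},
    {"dx": 2, "dy": 0, "dz": 0, "wx": 0, "wy": 0, "wz": 0},
  ],
)

```text
t: 11.02
ee_pos: [0.4577, -0.3091, 0.0128]
eef_rot: [2.257, 2.184, -0.001]
ft_force: [-0.6, -5.5, -4.6]
width: 0.477
grip_force: 24.8
```

Run:
```python
from h import *
c=cap('top');P=cloud(c);f,b=block(c,P);print(f,np.hypot(*f[:2]),len(b))
q=(abs(P[...,2]-(P[...,:2]@f[:2]+f[2]))<.01)
q[:205]=0;q[290:]=0;q[:,:285]=0;q[:,395:]=0
m=(q*255).astype(np.uint8);m=cv2.morphologyEx(m,cv2.MORPH_CLOSE,np.ones((5,5)));m=cv2.morphologyEx(m,cv2.MORPH_OPEN,np.ones((9,9)))
n,l,st,ce=cv2.connectedComponentsWithStats(m);i=1+np.argmax(st[1:,4]);w=P[(l==i)&q]
r=cv2.minAreaRect(w[:,:2].astype(np.float32)*1000);print(r,cv2.boxPoints(r))
rows([])
```

```text
[ 0.00024372 -0.00325035  0.06891551] 0.0032594711218583688 3809
((519.1309814453125, -123.80740356445312), (261.0079345703125, 180.98388671875), 87.88592529296875) [[ 423.88644   -250.88437  ]
 [ 604.74713   -257.56073  ]
 [ 614.3755       3.2695618]
 [ 433.51483      9.945923 ]]
t 11.075 pos [ 0.4577 -0.309   0.0128] yaw -1.87 F [ 0.48 -5.28 -4.94] w 0.4785316496857348 24.84370619058609
```

>>> arm_command(
  series=[
    {"dx": 1, "dy": 0, "dz": 0, "wx": 0, "wy": 0, "wz": 0},
    {"dx": 2, "dy": 0, "dz": 0, "wx": 0, "wy": 0, "wz": 0},
    {"dx": 3, "dy": 0, "dz": 0, "wx": 0, "wy": 0, "wz": 0},
    {"dx": 3, "dy": 0, "dz": 0, "wx": 0, "wy": 0, "wz": 0},
  ],
)

```text
t: 11.58
ee_pos: [0.4573, -0.3064, 0.0127]
eef_rot: [2.257, 2.184, -0.002]
ft_force: [-1.2, -6.5, -4.4]
width: 0.482
grip_force: 24.8
```

Run:
```python
from h import *
f,b=block(cap('top'));print(f,np.hypot(*f[:2]),len(b))
rows([])
```

```text
[ 0.00218741 -0.00374979  0.06805995] 0.004341161076388085 3869
t 11.625 pos [ 0.4573 -0.3064  0.0127] yaw -1.89 F [-0.47 -6.75 -3.34] w 0.48053416075459987 24.83766943216324
```

>>> arm_command(
  series=[
    {"dx": 0, "dy": 0, "dz": 0, "wx": 0, "wy": 0, "wz": 0},
    {"dx": 0, "dy": 0, "dz": 0, "wx": 0, "wy": 0, "wz": 0},
    {"dx": 0, "dy": 0, "dz": 0, "wx": 0, "wy": 0, "wz": 0},
    {"dx": 0, "dy": 0, "dz": 0, "wx": 0, "wy": 0, "wz": 0},
  ],
  fingers=0.75,
)

```text
t: 12.12
ee_pos: [0.458, -0.3045, 0.0128]
eef_rot: [-2.256, -2.186, -0.001]
ft_force: [0.3, 0.1, 0.0]
width: 0.745
grip_force: 0.0
```

>>> arm_command(
  series=[
    {"dx": 0, "dy": 0, "dz": -15, "wx": 0, "wy": 0, "wz": 0},
    {"dx": 0, "dy": 0, "dz": -45, "wx": 0, "wy": 0, "wz": 0},
    {"dx": 0, "dy": 0, "dz": -85, "wx": 0, "wy": 0, "wz": 0},
    {"dx": 0, "dy": 0, "dz": -120, "wx": 0, "wy": 0, "wz": 0},
    {"dx": 0, "dy": 0, "dz": -120, "wx": 0, "wy": 0, "wz": 0},
  ],
)

```text
t: 12.75
ee_pos: [0.4602, -0.3065, 0.1369]
eef_rot: [2.252, 2.181, 0.003]
ft_force: [0.3, -0.6, -0.4]
width: 0.746
grip_force: 0.0
```

Run:
```python
from h import *
f,b=block(cap('top'));print(f,np.hypot(*f[:2]),len(b))
s=cap('scene')
cv2.imwrite('pics/v3.png',cv2.resize(s['image'][190:320,270:530,::-1],None,fx=3,fy=3))
X=np.array([.4238,-.2509,0])+.025*np.array([.9993,-.0369,0])+.03*np.array([.0369,.9993,0]);print('corner',X)
rows([(X[0],X[1],.13,-1.9),(X[0],X[1],.09,-1.9)])
```

```text
[ 4.07897373e-05 -5.00610042e-03  6.87392132e-02] 0.005006266590138179 3836
corner [ 0.4498895 -0.2218435  0.       ]
t 12.85 pos [ 0.458  -0.3051  0.1336] yaw -1.83 F [ 0.01  0.52 -1.19] w 0.7502211115544504 0.0
d [ 82.9 -10.8   3.5] w [0.0012 0.0006 0.0012]
d [ 83.  -10.8  43.5] w [0.0012 0.0006 0.0012]
```

View pics/v3.png

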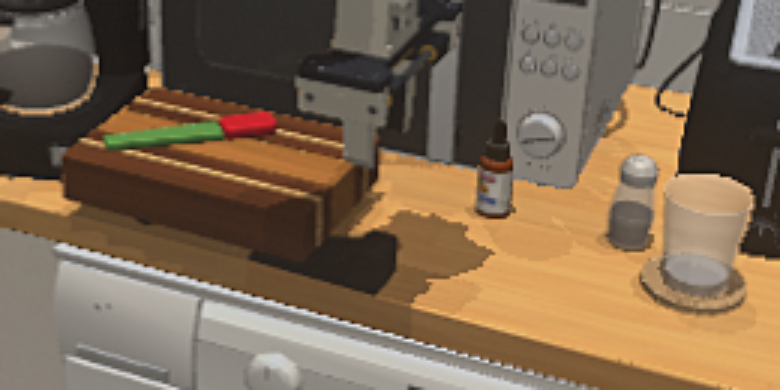

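The wedge is jammed under the front right corner (345, 255 in the crop), released, and the block looks level with the scraper on it. Next I'll shut the fingers and lean on the corner.

>>> arm_command(
  series=[
    {"dx": 30, "dy": -4, "dz": 4, "wx": 0, "wy": 0, "wz": 0},
    {"dx": 60, "dy": -8, "dz": 4, "wx": 0, "wy": 0, "wz": 0},
    {"dx": 83, "dy": -11, "dz": 4, "wx": 0, "wy": 0, "wz": 0},
    {"dx": 83, "dy": -11, "dz": 20, "wx": 0, "wy": 0, "wz": 0},
    {"dx": 83, "dy": -11, "dz": 36, "wx": 0, "wy": 0, "wz": 0},
  ],
  fingers=0,
  force=10,
)

```text
t: 13.48
ee_pos: [0.4489, -0.2223, 0.0951]
eef_rot: [-2.257, -2.185, 0.001]
ft_force: [-0.4, 0.2, -0.0]
width: 0.257
grip_force: 0.0
```

>>> arm_command(
  series=[
    {"dx": 0, "dy": 0, "dz": 10, "wx": 0, "wy": 0, "wz": 0},
    {"dx": 0, "dy": 0, "dz": 17, "wx": 0, "wy": 0, "wz": 0},
    {"dx": 0, "dy": 0, "dz": 20, "wx": 0, "wy": 0, "wz": 0},
    {"dx": 0, "dy": 0, "dz": 22, "wx": 0, "wy": 0, "wz": 0},
    {"dx": 0, "dy": 0, "dz": 22, "wx": 0, "wy": 0, "wz": 0},
  ],
)

```text
t: 14.1
ee_pos: [0.4497, -0.2218, 0.0749]
eef_rot: [2.256, 2.185, 0.0]
ft_force: [-0.1, -0.3, -0.4]
width: 0.005
grip_force: 0.0
```

>>> arm_command(
  series=[
    {"dx": 0, "dy": 0, "dz": 2, "wx": 0, "wy": 0, "wz": 0},
    {"dx": 0, "dy": 0, "dz": 4, "wx": 0, "wy": 0, "wz": 0},
    {"dx": 0, "dy": 0, "dz": 6, "wx": 0, "wy": 0, "wz": 0},
    {"dx": 0, "dy": 0, "dz": 7, "wx": 0, "wy": 0, "wz": 0},
    {"dx": 0, "dy": 0, "dz": 7, "wx": 0, "wy": 0, "wz": 0},
  ],
)

```text
t: 14.72
ee_pos: [0.4497, -0.2218, 0.0701]
eef_rot: [2.256, 2.185, 0.0]
ft_force: [-7.6, 3.4, 24.9]
width: 0.003
grip_force: 12.6
```

>>> arm_command(
  series=[
    {"dx": 0, "dy": 0, "dz": 0, "wx": 0, "wy": 0, "wz": 0},
    {"dx": 0, "dy": 0, "dz": -1, "wx": 0, "wy": 0, "wz": 0},
    {"dx": 0, "dy": 0, "dz": -1, "wx": 0, "wy": 0, "wz": 0},
    {"dx": 0, "dy": 0, "dz": -1, "wx": 0, "wy": 0, "wz": 0},
  ],
)

```text
t: 15.22
ee_pos: [0.4497, -0.2218, 0.0702]
eef_rot: [2.256, 2.185, 0.0]
ft_force: [-4.6, 2.1, 15.8]
width: 0.007
grip_force: 7.9
```

Run:
```python
from h import *
f,b=block(cap('top'));print(f,np.hypot(*f[:2]),len(b))
rows([])
```

```text
[ 0.00151756 -0.00105465  0.06856299] 0.001848043544065427 3049
t 15.275 pos [ 0.4497 -0.2218  0.0702] yaw -1.83 F [-4.88  2.94 15.99] w 0.0061454991978216085 7.9274517693556845
```

>>> arm_command(
  series=[
    {"dx": 0, "dy": 0, "dz": -10, "wx": 0, "wy": 0, "wz": 0},
    {"dx": 0, "dy": 0, "dz": -40, "wx": 0, "wy": 0, "wz": 0},
    {"dx": 0, "dy": 0, "dz": -80, "wx": 0, "wy": 0, "wz": 0},
    {"dx": 0, "dy": 0, "dz": -100, "wx": 0, "wy": 0, "wz": 0},
    {"dx": 0, "dy": 0, "dz": -100, "wx": 0, "wy": 0, "wz": 0},
  ],
)

```text
t: 15.9
ee_pos: [0.4508, -0.2223, 0.1705]
eef_rot: [2.254, 2.183, 0.002]
ft_force: [0.8, -0.2, 0.3]
width: 0.007
grip_force: 0.0
```

Run:
```python
from h import *
f,b=block(cap('top'));print(f,np.hypot(*f[:2]),len(b))
s=cap('scene');rows([])
cv2.imwrite('pics/v4.png',cv2.resize(s['image'][190:320,270:530,::-1],None,fx=3,fy=3))
```

```text
[-0.00108953 -0.0022531   0.06989271] 0.002502706467515575 3082
t 16.0 pos [ 0.4492 -0.2215  0.1683] yaw -1.83 F [-1.09  0.09  0.14] w 0.005653188498044914 0.0
```

View pics/v4.png

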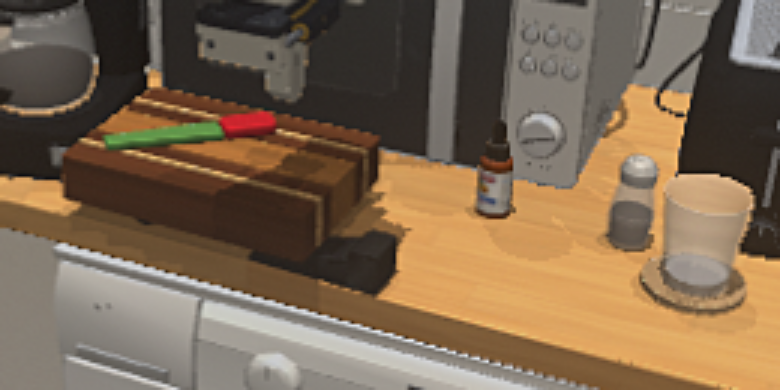

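The block is level (0.0025 rad) with the wedge under its corner at (340, 258 in the crop). The scraper is still on the block and the gripper is clear.

```bash
python3 -c "
from station import arm
print(arm.close_job())"
```

```text
the job is handed in; nothing more can be done
None
```

The job is handed in: the wedge is jammed about 60 mm under the block's front right end and let go, the block measured level within about 0.003 rad and held when I leaned on that corner with up to 25 N, and the scraper is still on it; the station returned no verdict.

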